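# Clamp the glued plaque in the twin-screw press

### The job

Slide the glued plywood plaque gently along the bed of the blue press until it is fully home against the steel stop at the back, then wind the press plate down on it by turning the two knobs alternately in small steps, keeping the plate square all the way. Finish with the plaque firmly and evenly clamped but not crushed, the knobs released, and leave the other things on the table alone.

Things in the scene. Friction and masses are not known exactly. Their poses are not given: they have to be found in the camera images.
- press: the blue twin-screw press, fixed to the table, base plate 270 x 300 x 20 mm. Origin on the table surface midway between the two screws; x points from its open front to the stop at its back, y to the left screw, z up. Screws at x = 0, y = +115 and -115 mm, each under a blue cap (100 x 34 mm, top at z = 110 mm) with its knob on top
- bed_front (a point): middle of the front edge of the press's flat steel bed: the bed's top is at z = 26 mm, from x = -150 to 65 mm of the press, 134 mm wide, between two low aluminium side guides (tops at z = 38 mm, 137 mm apart)
- stop_face (a point): middle of the front face of the steel stop across the back of the bed (face at x = 65 mm of the press, top at z = 45 mm)
- plaque: the glued plywood plaque with a red dot, 130 x 130 x 18 mm, 0.17 to 0.34 kg, loose on the bed, partly out at the front; origin at the centre of its underside, x as the press's. It has to slide 40 to 75 mm. Home, its back face touches the stop and its centre is at x = 0 of the press; its front 20 mm still stick out before the press plate. More than 30 N of push damages it
- plaque_center (a point): the centre of the plaque, half-way up (9 mm above its underside)
- platen: the press plate: aluminium, 90 x 180 x 18 mm with end lugs (262 mm over all) and a red stripe on top, carried by the two screws, square at the start; origin on the left screw's axis, half-way up; axes as the press's when square. It racks and is spoilt if its two ends differ in height by more than 5 mm over the 230 mm between the screws (1 rad between the knobs)
- platen_mid (a point): underside of the press plate, middle. Below it hang wooden packing of unknown thickness and a springy rubber pad 90 x 120 mm, whose underside starts 4 to 8.5 mm above the plaque's top: feel the first touch. After that, lowering both ends presses about 30 N harder per mm. Aim for about 115 N in all (70 to 160 N is good); over 200 N crushes the plaque
- platen_left (a point): underside of the press plate on the left screw's axis. Clamped, each screw bears half of the force while the plate is square; the end wound further down bears more (about 0.5 + 0.3 of it per rad that its knob is ahead)
- platen_right (a point): underside of the press plate on the right screw's axis
- knob_left (a joint): turn of the left (+y) knob, rad: 0 at the start, grows clockwise seen from above, lowering the left end of the plate 5 mm per rad; it stays where it is left. Dry friction 0.42 N m; the load adds 0.005 N m per newton on this screw when winding down and takes it off when winding back: well clamped, about 0.7 N m to tighten, 0.13 to ease (the plate's weight takes 0.03 off)
- knob_right (a joint): turn of the right (-y) knob, rad: the same for the right end of the plate. Equal turns of the two knobs mean a square plate
- knob_left_grip (a point): left knob: orange ribbed upright cylinder, 40 mm across, 32 mm high, white pointer line on top, underside at z = 110 mm; this point is on its axis half-way up. It can be gripped from above at any yaw; it turns but does not move up or down
- knob_right_grip (a point): right knob: green, otherwise as the left one
There are look-alikes about, which are no part of the job. There is more than one size of the plaque; the one meant has the size given above.

How it is judged (in metres and radians):
On the way:
1. the plaque is slid home against the stop before the press plate bears on it (x of plaque_center in the frame of press above -0.002 m and angle between the x axis of plaque and the x axis of press, either way round below 0.03 rad and contact force between platen and plaque below 1 N), for 0.2 s.
At the end, for the whole second after the job is handed in: the plaque is at rest, home within 2 mm of the stop and straight within 0.03 rad, clamped by the press plate with 70 to 160 N, and the plate is square: its ends level within 2 mm (0.0087 rad) (x of plaque_center in the frame of press above -0.002 m and angle between the x axis of plaque and the x axis of press, either way round below 0.03 rad and contact force between platen and plaque between 70 and 160 N and angle between platen's own z axis and vertical below 0.0087 rad and linear speed of plaque below 0.005 m/s); the robot touches nothing.
It fails at once if the press plate racks: its ends differ in height by more than 5 mm (0.022 rad) (angle between platen's own z axis and vertical above 0.022 rad).
It fails at once if the plaque is crushed: clamped with more than 200 N (contact force between platen and plaque above 200 N).
It fails at once if the plaque is pushed with more than 30 N (contact force between the fingers and plaque above 30 N).
It fails at once if another thing on the table is moved by more than 30 mm (distance of any of glue, brush, offcut, pumpkin, tape, pencil_cup, tub from where it was at the start of the episode above 0.03 m).
It also fails if it takes over 72 s, if anything falls off the work surface, if the arm or the gripper's body presses on something with over 40 N, if the wrist force passes 120 N, or if a joint passes its speed limit or range.

### The arm

A 7-joint arm with a two-finger parallel gripper is mounted at the origin on the work surface. World frame = base frame: x ahead of the robot, y to its left, z up, the work surface at z = 0. Lengths are in mm, angles in rad, forces in N, time in s.
With the tool pointing down it reaches from about 425 to 950 mm from the base axis. Payload 4.7 kg.
Tool frame: the origin (TCP) lies at the very end of the fingers, on their centre line; the grasp point (between the pads) lies r.grasp_offset behind it (r.grasp_offset is the distance from the TCP to the grasp point, in mm); y points along the fingers, x is the direction in which the jaws open and shut, and the axes are right-handed (so a half turn about y gives the same grasp; the last joint's range is limited). The gripper opens to 85 mm and grips with 20 to 120 N. Pads are 22 mm wide; open, the fingers measure 114 mm over their backs; the gripper's body (76 mm by 85 mm) begins 54 mm behind the grasp point. The pads swing forward as they close: fully open they stand 13 mm farther back than shut.
Start: joints at [-1.295, 0.469, -0.049, 1.532, 0.024, 1.141, -0.082], TCP at [202.528, 643.918, 231.335] pointing down, gripper open.
Joint ranges: [-2.59, 2.59], [-0.33, 1.99], [-1.39, 1.29], [0.1, 2.45], [-1.04, 4.18], [0.21, 1.99], [-2.66, 2.66]. Speed limits (rad/s): [2.57, 2.57, 3.14, 3.14, 3.14, 3.14, 3.14].

### API

Orientations are given as a 3x3 rotation matrix whose columns are the frame's x, y, z axes.
In Python, from rig import r, eoat, imaging gives the robot as it stands. Calls block until the motion is done:
- r.movep(position, orientation): joint-space move of the TCP to a pose.
- r.movel(position, rot=None, v=150): straight line of the TCP; rot=None keeps the orientation; v is the mean speed in mm/s.
- r.goto_joints(angles): joint-space move.
- eoat.open_jaws() and eoat.grasp(newtons=None): open the fingers fully, or close them until they stop; newtons is the grip in N (None keeps the last).
- r.wait(seconds).
- r.ik(position, orientation): joint angles nearest the present ones, or None.
- r.sense(): the state.
- imaging.snapshot(name): name is "side" or "top"; returns the picture (384x512x3 uint8, red, green, blue); there is no depth.
- imaging.calibration(name): a dict with "fx", "fy", "cx", "cy" (pixels), "origin" and "rotation" of the camera in the world. Camera axes: x right, y down, z forward; pixel columns grow to the right and rows downward; lengths in mm; the calibration is good to about 2 mm. A picture is of the moment at which its call begins. calibration takes no time and is no camera call.
A pose or a line that the arm cannot do raises r.IKError and nothing moves.
- r.job_done(): hands the job in, once; it reports no verdict.
The state is a dict: "t": time; "joint_pos": joint angles; "qvel": joint speeds; "joint_efforts": joint torques, N m; "tool_pos": TCP position; "tool_rot": TCP orientation; "force": force on the tool from outside, world axes, zero at the start; "torque": the same for the moment, N m; "gripper_width": finger opening in mm.
Only numpy, scipy, OpenCV 4.12 (cv2) and the standard library are available. Lean on these libraries where they do the work, as an engineer would, in place of code of your own. Each camera call takes 0.05 s, during which the arm holds its last target. There are 200 camera calls.

## Working session

There is one attempt and no reset: what is moved stays moved. The work goes in short steps, each a Python script; the robot and the scene stay as the last script left them, time stands still between calls to the robot, and variables do not carry over. Pictures are saved under pics/ and viewed, about 8 in all and at most 12, crops included, and the job is handed in when it is done.

```bash
mkdir -p pics; ls; python3 - <<'E'
from rig import r,eoat,imaging
import cv2
for n in("side","top"):
    cv2.imwrite(f"pics/{n}0.png",cv2.resize(imaging.snapshot(n)[:,:,::-1],(800,600),interpolation=cv2.INTER_CUBIC))
    print(n,imaging.calibration(n))
s=r.sense();print(s["t"],s["tool_rot"],s["force"],s["gripper_width"],r.grasp_offset)
E
```

```text
pics
side {'fx': 481.4111176675786, 'fy': 481.4111176675786, 'cx': 257.38400960514684, 'cy': 191.21172947201026, 'origin': array([ 174.61475171, -773.97127321,  945.76241199]), 'rotation': array([[ 0.93013077, -0.2530348 ,  0.26613934],
       [-0.36677193, -0.67622639,  0.63890236],
       [ 0.01830591, -0.69187518, -0.72178503]])}
top {'fx': 386.3066041886755, 'fy': 386.3066041886755, 'cx': 256.5600382022913, 'cy': 190.14570355194024, 'origin': array([ 331.01590102,  -35.94677741, 1099.71993559]), 'rotation': array([[-0.01828753, -0.99042088,  0.13686507],
       [-0.99964633,  0.02075544,  0.01662626],
       [-0.01930769, -0.13651261, -0.99045016]])}
0.1 [[ 3.00103891e-01 -4.75562018e-04 -9.53906404e-01]
 [ 9.53904856e-01 -1.71977922e-03  3.00104262e-01]
 [-1.78322660e-03 -9.99998408e-01 -6.24715187e-05]] [ 0.16427101 -0.17440019 -0.20072498] 85.10887790180959 18.700000000000003
```

View pics/top0.png

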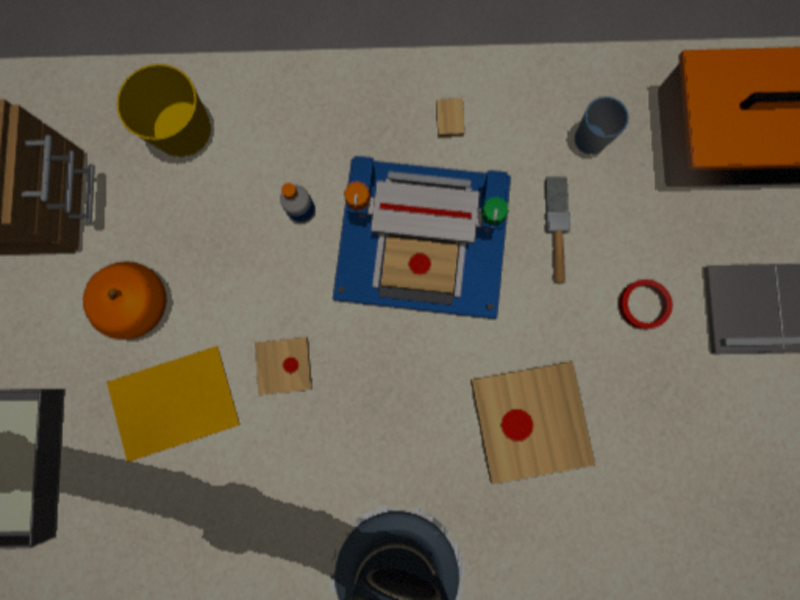

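View pics/side0.png

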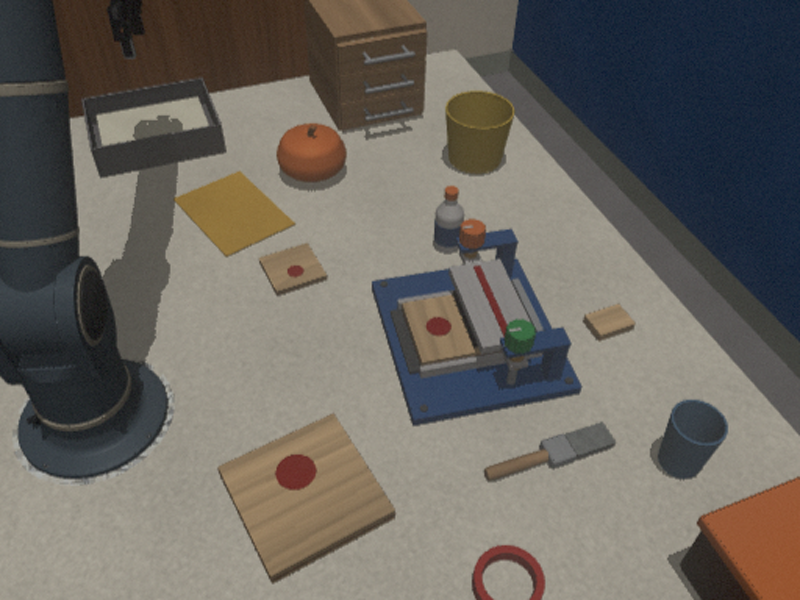

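Candidates for the plaque, as pixels in the top view: the one in the press (420,264), the small one at (284,366) and the large one at (533,422). I choose the one on the press bed. The press opens towards the robot, with the orange knob (left) at (357,195) and the green knob (right) at (495,210). Next I check it in close crops.

```bash
python3 - <<'E'
import cv2,numpy as np
from rig import imaging
T=imaging.snapshot("top")[:,:,::-1];S=imaging.snapshot("side")[:,:,::-1]
for n,I,(x,y,w,h) in(("top",T,(208,96,124,112)),("side",S,(235,135,140,135))):
    f=600/h*0.99
    cv2.imwrite(f"pics/{n}1.png",cv2.resize(I[y:y+h,x:x+w],None,fx=5,fy=5,interpolation=cv2.INTER_CUBIC))
E
```

```text
(no output)
```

View pics/top1.png

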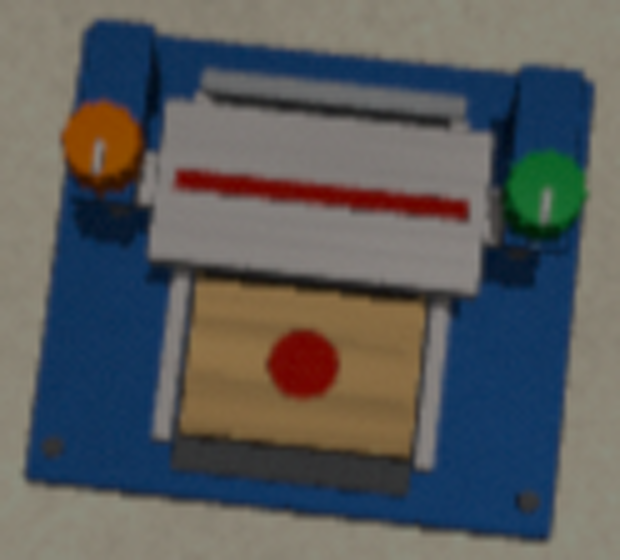

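View pics/side1.png

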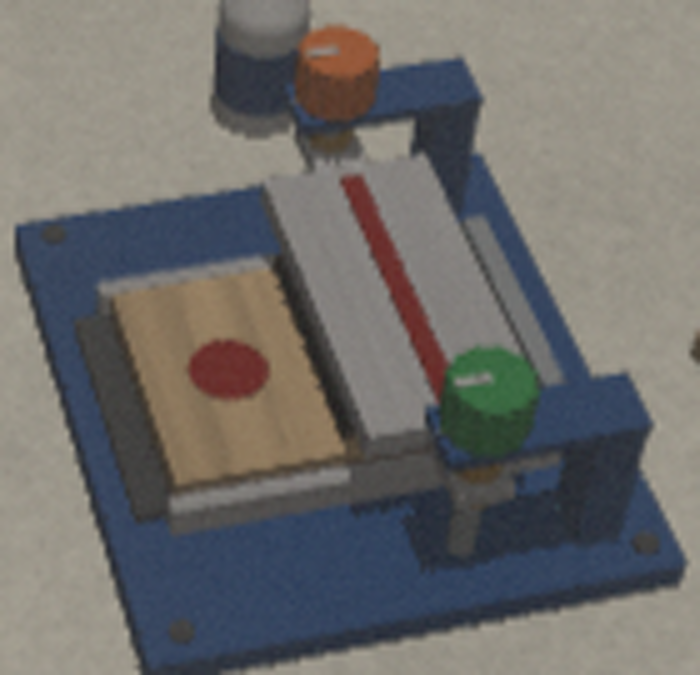

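The crops confirm the plaque: red dot at (303,364) in the top crop, front edge from (180,437) to (411,460), with the bed visible in front of it. Knob top discs are at about (103,140) and (545,190) in the top crop, and (340,53) and (492,382) in the side crop.

```bash
cat > h.py <<'E'
import numpy as np
from rig import r,eoat,imaging
def ray(n,u,v):
    c=imaging.calibration(n);d=c["rotation"]@np.array([(u-c["cx"])/c["fx"],(v-c["cy"])/c["fy"],1]);return c["origin"],d
def onz(n,u,v,z):
    o,d=ray(n,u,v);return o+d*(z-o[2])/d[2]
def T(x,y,z): return onz("top",208+(x+.5)/5-.5,96+(y+.5)/5-.5,z)
def S(x,y,z): return onz("side",235+(x+.5)/5-.5,135+(y+.5)/5-.5,z)
E
python3 - <<'E'
from h import *
np.set_printoptions(precision=1,suppress=True)
L=T(103,140,142),S(340,53,142);R=T(545,190,142),S(492,382,142)
print("L",*L,"R",*R)
for l,q in zip(L,R): d=(l-q)[:2];print(np.linalg.norm(d),np.arctan2(-d[0],d[1]),(l+q)/2)
print("front edge",T(180,437,44),T(411,460,44),S(112,297,44),S(177,488,44))
print("dot",T(303,364,44),S(229,369,44))
print("bedfront",T(176,462,26),T(408,488,26),"stop top front?",T(203,90,45),T(463,122,45))
for x,y in((53,447),(528,501)):print("hole",T(x,y,20))
for x,y in((54,234),(182,632)):print("hole",S(x,y,20))
E
```

```text
L [637.3  49.8 142. ] [638.8  48.4 142. ] R [ 605.5 -175.4  142. ] [ 606.8 -178.7  142. ]
227.46372167313177 -0.14045212083537967 [621.4 -62.8 142. ]
229.35237710325433 -0.14019418939735892 [622.8 -65.1 142. ]
front edge [497.6  17.3  44. ] [ 482.1 -110.    44. ] [502.5  15.3  44. ] [ 485.5 -113.2   44. ]
dot [537.2 -51.7  44. ] [539.3 -51.7  44. ]
bedfront [486.3  20.6  26. ] [ 468.8 -109.1   26. ] stop top front? [696.3   1.5  45. ] [ 673.9 -145.    45. ]
hole [497.2  90.6  20. ]
hole [ 460.9 -176.6   20. ]
hole [499.   91.2  20. ]
hole [ 462.8 -176.2   20. ]
```

```bash
cat >> h.py <<'E'
YAW=-0.1403; C=np.array([622.1,-64.0])
def rot(a): return np.array([[np.cos(a),0,-np.sin(a)],[np.sin(a),0,np.cos(a)],[0,-1,0.]])
def P(x,y,z):
    c,s=np.cos(YAW),np.sin(YAW);return np.array([C[0]+c*x-s*y,C[1]+s*x+c*y,z])
def px(p):
    c,s=np.cos(YAW),np.sin(YAW);d=np.asarray(p)[:2]-C;return c*d[0]+s*d[1],-s*d[0]+c*d[1]
E
python3 - <<'E'
from h import *
np.set_printoptions(precision=1,suppress=True)
for z in(60,70,80,90):print(z,*[px(q) for q in(T(150,260,z),S(268,183,z),T(477,293,z),S(366,440,z))])
print([r.ik(P(-160,0,z),rot(YAW)) for z in(100,32)], r.ik(P(-80,0,32),rot(YAW)))
for y in(115,-115):
  for da in(.5,-.5):print(r.ik(P(0,y,114),rot(YAW+da)))
r.movep(P(-165,0,120),rot(YAW)); eoat.grasp(30)
r.movel(P(-165,0,34),v=150)
s=r.sense();print(s["t"],s["tool_pos"],s["force"],s["torque"],s["gripper_width"])
E
```

```text
60 (np.float64(-40.82360451870671), np.float64(90.88638084347117)) (np.float64(-32.82469724435478), np.float64(110.42542395457244)) (np.float64(-38.233030409422426), np.float64(-90.07600081722423)) (np.float64(-36.00076300068338), np.float64(-71.45480047423456))
70 (np.float64(-43.24082560705479), np.float64(89.88789986811075)) (np.float64(-36.33558335452294), np.float64(100.53567264918175)) (np.float64(-40.675167573923346), np.float64(-89.33399019031971)) (np.float64(-39.47579225224764), np.float64(-79.29117694720185))
80 (np.float64(-45.65804669540276), np.float64(88.88941889275034)) (np.float64(-39.84646946469087), np.float64(90.64592134379109)) (np.float64(-43.11730473842415), np.float64(-88.59197956341521)) (np.float64(-42.95082150381193), np.float64(-87.12755342016902))
90 (np.float64(-48.075267783750725), np.float64(87.89093791738995)) (np.float64(-43.35735557485903), np.float64(80.7561700384004)) (np.float64(-45.55944190292507), np.float64(-87.84996893651069)) (np.float64(-46.42585075537622), np.float64(-94.96392989313618))
[array([-0.6,  0.4,  0.7,  2.2, -0.4,  0.7,  0.3]), array([-0.5,  0.5,  0.7,  2.2, -0.6,  0.6,  0.4])] [-0.4  0.6  0.5  2.  -0.4  0.7  0.3]
[-0.5  0.6  0.5  1.8 -0.3  0.9  0.5]
[-0.6  0.6  0.6  1.8 -0.4  0.9 -0.4]
[-0.4  0.7  0.9  1.8 -0.6  1.   1.1]
[-0.4  0.7  1.   1.8 -0.7  1.   0.2]
4.3083 [459.2 -41.2  34.4] [ 0.8 -0.2 -0.1] [ 0. -0. -0.] -0.08690917114405954
```

```bash
python3 - <<'E'
from h import *
f0=r.sense()["force"]
d=np.array([np.cos(YAW),np.sin(YAW)])
fx=lambda:-(r.sense()["force"]-f0)[:2]@d
r.movel(P(-152,0,34),v=80)
x=-152;log=[]
while x<-84:
    x+=4; r.movel(P(x,0,34),v=40); f=fx();log.append((x,round(f,1)))
    if f>6:break
if f<=6:
  while x<-70:
    x+=1; r.movel(P(x,0,34),v=15); f=fx();log.append((x,round(f,1)))
    if f>6:break
print(log);s=r.sense();print(s["t"],px(s["tool_pos"]),s["force"],s["torque"])
import cv2
for n,(x,y,w,h) in(("top",(208,96,124,112)),):
    cv2.imwrite(f"pics/{n}2.png",cv2.resize(imaging.snapshot(n)[y:y+h,x:x+w,::-1],None,fx=5,fy=5,interpolation=cv2.INTER_CUBIC))
E
```

```text
[(-148, np.float64(1.9)), (-144, np.float64(1.5)), (-140, np.float64(0.2)), (-136, np.float64(0.2)), (-132, np.float64(1.1)), (-128, np.float64(2.4)), (-124, np.float64(1.7)), (-120, np.float64(0.8)), (-116, np.float64(1.4)), (-112, np.float64(0.6)), (-108, np.float64(0.7)), (-104, np.float64(0.5)), (-100, np.float64(0.8)), (-96, np.float64(0.8)), (-92, np.float64(0.7)), (-88, np.float64(1.1)), (-84, np.float64(-0.1)), (-83, np.float64(1.3)), (-82, np.float64(2.9)), (-81, np.float64(2.1)), (-80, np.float64(1.9)), (-79, np.float64(1.3)), (-78, np.float64(1.2)), (-77, np.float64(4.8)), (-76, np.float64(7.4))]
10.875 (np.float64(-77.62454113148368), np.float64(0.008793314632542959)) [-6.4628504   1.62167005  4.95438699] [ 0.17604904  1.15188081 -0.01404034]
```

```bash
python3 - <<'E'
from h import *
import cv2
d=np.array([np.cos(YAW),np.sin(YAW)])
for x in(-75,-74,-73):
    r.movel(P(x,0,34),v=15);s=r.sense();f=-s["force"][:2]@d;print(x,px(s["tool_pos"])[0],f)
    if f>13:break
r.wait(.2)
r.movel(P(-105,0,34),v=100); r.movel(P(-125,0,165),v=250)
r.movep(P(-40,115,165),rot(YAW+.25)); eoat.open_jaws()
print(r.sense()["t"],r.sense()["torque"],r.sense()["force"])
a=cv2.resize(imaging.snapshot("side")[135:270,235:375,::-1],None,fx=4.4,fy=4.4,interpolation=cv2.INTER_CUBIC)
cv2.imwrite("pics/side3.png",a)
E
```

```text
-75 -77.6911264285027 9.05374617333244
-74 -77.74267003515614 10.999126603915828
-73 -77.76515150467387 15.039669450616366
14.4333 [-0.01579896 -0.00999553  0.01469105] [-0.18060315  0.11791656 -0.68700437]
```

View pics/side3.png

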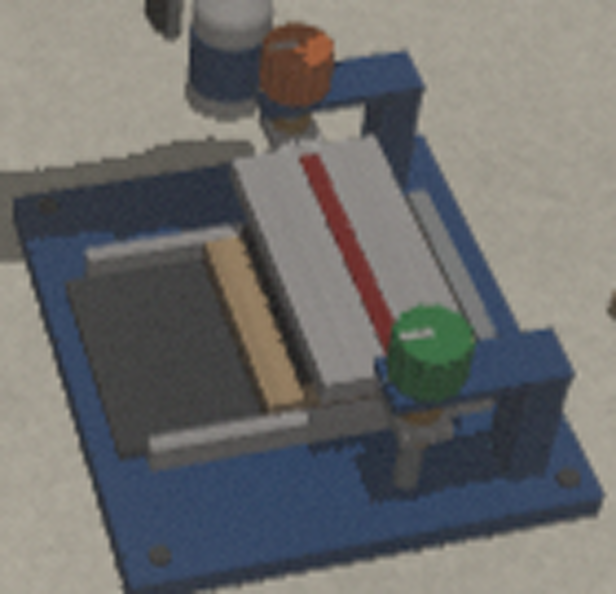

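The view shows the plaque home and straight: its front strip runs from (207,243) to (265,408), parallel to the plate. The push also stalled firmly at the stop. Next is the first grip on the left knob, with torque logging.

```bash
cat >> h.py <<'E'
def yaw():
    R=r.sense()["tool_rot"];return np.arctan2(R[1,0],R[0,0])
E
python3 - <<'E'
from h import *
np.set_printoptions(precision=2,suppress=True)
a=YAW+.25
r.movep(P(0,115,160),rot(a)); r.movel(P(0,115,114),v=150)
s0=r.sense();print(s0["t"],s0["force"],s0["torque"],s0["tool_pos"])
eoat.grasp(60);s=r.sense();print(s["t"],s["force"],s["torque"],s["tool_pos"],s["gripper_width"],px(s["tool_pos"]))
p=P(0,115,114)
for i in range(4):
    a-=.1;r.movep(p,rot(a));s=r.sense();print(s["t"],yaw()-a,s["force"],s["torque"],s["joint_efforts"][6])
r.wait(.3);s=r.sense();print(s["t"],yaw()-a,s["force"],s["torque"],s["joint_efforts"][6])
E
```

```text
15.225 [-0.37 -0.66 -0.03] [-0.01 -0.03 -0.05] [637.76  49.91 114.08]
15.7167 [1.32 0.3  5.83] [ 0.07 -0.29 -0.  ] [639.69  49.99 115.42] 38.149841099380716 (np.float64(1.476274760476036), np.float64(115.32955035995978))
15.9667 -0.0018886723515396655 [0.64 1.03 6.44] [ 0.13 -0.12 -0.46] 0.42551301419734955
16.2167 -0.0018316186737564466 [ 0.07 -0.87  7.51] [ 0.15 -0.04 -0.43] 0.42210543528199196
16.4667 -0.0018784076940508432 [-0.28  0.56  7.24] [ 0.12  0.03 -0.44] 0.4206263367086649
16.7167 -0.001763191792261587 [-1.64 -0.44  7.93] [ 0.17  0.15 -0.44] 0.41906886734068394
17.0167 -0.0018737053432159034 [-0.76  0.55  7.89] [ 0.17  0.15 -0.44] 0.43659514747560024
```

```bash
cat >> h.py <<'E'
import cv2
def wind(side,n,step=.1,a0=None,stop=9):
    """grip a knob, turn it n*step clockwise, release, rise; returns turn made, torques"""
    y=115*side; a=YAW+(n*step/2 if a0 is None else a0)
    r.movep(P(0,y,158),rot(a)); r.movel(P(0,y,114),v=200); eoat.grasp(60)
    ya=yaw(); L=[]
    for i in range(n):
        a-=step; r.movep(P(0,y,114),rot(a)); L.append(round(-r.sense()["torque"][2],3))
        if L[-1]>stop: break
    s=r.sense(); turn=ya-yaw(); eoat.open_jaws(); r.movel(P(0,y,158),v=250)
    print("L" if side>0 else "R","turn %.3f"%turn,L,"F",np.round(s["force"],1),"t %.1f"%r.sense()["t"])
    return turn,L
E
python3 - <<'E'
from h import *
eoat.open_jaws(); r.movel(P(0,115,158),v=250)
wind(-1,8)
cv2.imwrite("pics/side4.png",cv2.resize(imaging.snapshot("side")[130:250,255:375,::-1],None,fx=5,fy=5,interpolation=cv2.INTER_CUBIC))
E
```

```text
R turn 0.802 [np.float64(0.412), np.float64(0.441), np.float64(0.418), np.float64(0.424), np.float64(0.396), np.float64(0.426), np.float64(0.484), np.float64(0.399)] F [-0.2  3.2  9.4] t 22.5
```

View pics/side4.png

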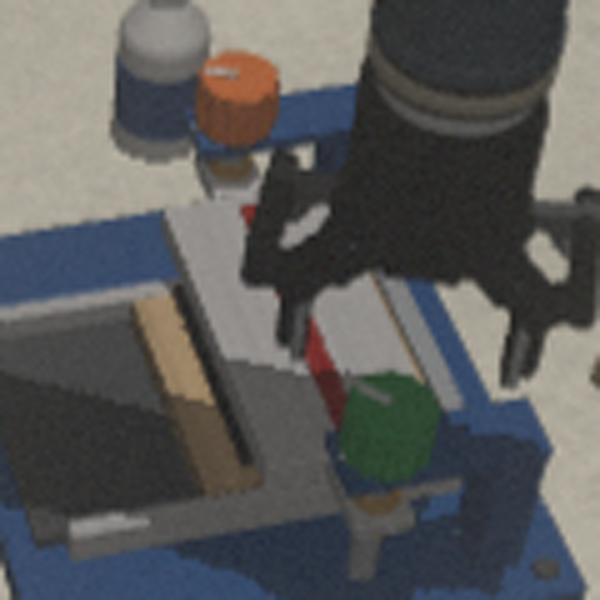

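The green pointer has turned clockwise as expected, so the direction is right. The dry-friction baseline is about 0.42 N m. I continue alternating.

```bash
python3 - <<'E'
from h import *
wind(1,8,stop=.62)
wind(-1,8,stop=.62)
E
```

```text
L turn 0.801 [np.float64(0.458), np.float64(0.458), np.float64(0.445), np.float64(0.431), np.float64(0.46), np.float64(0.433), np.float64(0.397), np.float64(0.438)] F [-2.1  0.7 11.2] t 27.2
R turn 0.801 [np.float64(0.386), np.float64(0.394), np.float64(0.334), np.float64(0.369), np.float64(0.355), np.float64(0.285), np.float64(0.254), np.float64(0.298)] F [0.7 3.6 8.4] t 31.9
```

The torque reading is negative and falls as the plate takes load, and the yaw rests 0.0018 past its target. So after each step the tool overshoots and the reading is the easing torque, 0.43 − 0.005·load. First touch is therefore around a mean of 1.1 rad, with about 30 N on the right screw now. For the next grip I take readings in both directions.

```bash
cat >> h.py <<'E'
def wind2(side,turn,micro=5):
    y=115*side; n=max(1,round(turn/.1)); st=turn/n; a=YAW+turn/2
    r.movep(P(0,y,158),rot(a)); r.movel(P(0,y,114),v=200); eoat.grasp(60)
    ya=yaw(); L=[];M=[]
    tz=lambda:round(float(np.mean([r.sense()["torque"][2]])),3)
    for i in range(n):
        a-=st; r.movep(P(0,y,114),rot(a)); L.append(tz())
    for i in range(micro):
        a-=.003; r.movep(P(0,y,114),rot(a)); M.append((round(yaw()-a,4),tz()))
    s=r.sense(); t=ya-yaw(); eoat.open_jaws(); r.movel(P(0,y,158),v=250)
    print("L" if side>0 else "R","turn %.3f"%t,L,M,"F",np.round(s["force"],1),"t %.1f"%r.sense()["t"])
E
python3 - <<'E'
from h import *
wind2(1,.6,6)
E
```

```text
L turn 0.615 [-0.282, -0.242, -0.26, -0.184, -0.146, -0.164] [(np.float64(0.0006), 0.088), (np.float64(0.0014), 0.204), (np.float64(0.0023), 0.432), (np.float64(0.003), 0.619), (np.float64(0.0031), 0.617), (np.float64(0.0032), 0.659)] F [-2.8  0.8  9.2] t 37.5
```

Left screw: about 0.64 N m to tighten and 0.155 to ease, so about 54 N on it and about 97 N in all, with the left knob 0.21 rad ahead. Winding the right knob about 0.22 rad brings it level at about 115 N.

```bash
python3 - <<'E'
from h import *
wind2(-1,.21,6)
r.movel(P(0,-115,200),v=250); r.movep(P(-120,-60,300),rot(YAW))
cv2.imwrite("pics/side5.png",cv2.resize(imaging.snapshot("side")[135:270,235:375,::-1],None,fx=4.4,fy=4.4,interpolation=cv2.INTER_CUBIC))
print(r.sense()["t"])
E
```

```text
R turn 0.225 [-0.153, -0.144] [(np.float64(0.0007), 0.105), (np.float64(0.0015), 0.279), (np.float64(0.0025), 0.444), (np.float64(0.0031), 0.645), (np.float64(0.0032), 0.637), (np.float64(0.0032), 0.699)] F [1.6 1.1 7.4] t 42.1
43.1833
```

View pics/side5.png

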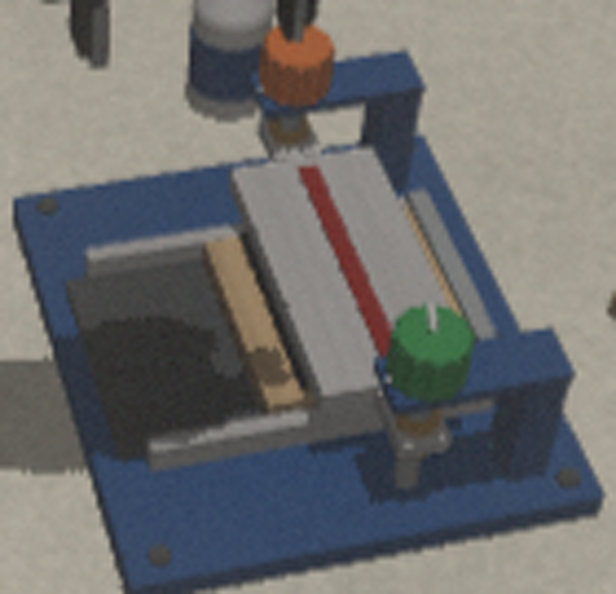

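The plaque is still home and straight: its front strip again runs from (207,243) to (265,408). The plate is level. Right screw: about 0.66 N m to tighten and 0.145 to ease, so about 57 N. Knob turns are 1.82 left and 1.83 right.

```bash
python3 -c "
from rig import r
print(r.sense()['force']);r.job_done()"
```

```text
[ 1.0959275  -0.96187342  0.87170871]
the job is handed in; nothing more can be done
```

The plaque is home against the stop and clamped at an estimated 115 N (target 70 to 160 N). I handed the job in at about 43 s of the 72 s allowed. The hand-in gave no verdict, so the figures below are my own readings.

- **Pushing home:** I pushed the plaque with closed fingers until it stalled against the stop at about 15 N (limit 30 N). The side view showed it straight, before the press plate had moved, and its front edge was unchanged in the final view.
- **Winding down:** I turned the two knobs alternately and kept them within about 0.4 rad of each other (limit 1 rad). The totals are 1.82 rad left and 1.83 rad right, so the plate should be level to about 0.1 mm. First touch came after roughly 5.3 mm of travel.
- **Clamping force:** At the end the right knob took about 0.66 N m to tighten and 0.145 to ease, which means about 57 N on that screw. The left knob, read before the last right-hand turn, gave about 54 N, or about 97 N in all at that point. The two agree.
- **One surprise:** The torque read just after each step had the opposite sign to what I expected. It turned out to be the easing torque after a small overshoot. Very small extra turns gave the tightening torque, and both readings fitted the stated friction.
- **Not checked:** The knobs are released and the arm is raised clear of the press. I did not take a final whole-table picture to confirm that the other things were undisturbed, but I saw no sign of contact with them.

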